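# Wind up the cup lift

### The arm

A 6-joint arm with a two-finger parallel gripper is mounted at the origin on the work surface. World frame = base frame: x ahead of the robot, y to its left, z up, the work surface at z = 0. Lengths are in m, angles in rad, forces in N, time in s.
With the tool pointing down it reaches from about 0.4 to 0.825 m from the base axis. Payload 7 kg.
Tool frame: the origin (TCP) lies midway between the tips of the shut fingers; the grasp point (between the pads) lies 19 mm behind it (robot.hold_point_z is the distance from the TCP to the grasp point, in m); z points along the fingers, y is the direction in which the jaws open and shut (so a half turn about z gives the same grasp; the last joint's range is limited). The gripper opens to 85 mm and grips with 20 to 120 N. Pads are 22 mm wide; open, the fingers measure 114 mm over their backs; the gripper's body (76 mm by 85 mm) begins 54 mm behind the grasp point. The pads swing forward as they close: fully open they stand 13 mm farther back than shut.
Start: joints at [1.529, 0.359, 0.012, 0, -1.224, -0.288], TCP at [0.219, 0.639, 0.231] pointing down, gripper open.
Joint ranges: [-3.07, 3.07], [-1.43, 2.12], [-1.02, 1.25], [-3.03, 1.67], [-3.05, -0], [-3.03, 3.03]. Speed limits (rad/s): [2.39, 2.39, 3.01, 3.14, 3.14, 3.14].

### API

Orientations are given as a unit quaternion [w, x, y, z].
In Python, from workcell import robot, ik, get_obs, vision gives the robot as it stands. Calls block until the motion is done:
- robot.move_to(position, orientation): joint-space move of the TCP to a pose.
- robot.move_l(position, rotation=None, v=0.15, contact_N=None): straight line of the TCP; rotation=None keeps the orientation; v is the mean speed in m/s. With contact_N (N) it stops when the force on the tool has changed by that much, and returns True; else False.
- robot.move_j(angles): joint-space move.
- robot.let_go() and robot.close_gripper(grip_force=None): open the fingers fully, or close them until they stop; grip_force is the grip in N (None keeps the last).
- robot.wait(seconds).
- ik(position, orientation): joint angles nearest the present ones, or None.
- get_obs(): the state.
- vision.snapshot(name): name is "side" or "top"; returns a dict with "frame" (480x640x3 uint8, red, green, blue), "fx", "fy", "cx", "cy" (pixels), "eye" and "attitude" of the camera in the world. Camera axes: x right, y up, looking along -z (the intrinsics and any distortion apply to the point x, -y, -z); pixel columns grow to the right and rows downward; lengths in m; the calibration is good to about 2 mm. A picture is of the moment at which its call begins. There is no depth.
A pose or a line that the arm cannot do raises robot.Unreachable and nothing moves.
- robot.hand_in(): hands the job in, once; it reports no verdict.
The state is a dict: "time_s": time; "joint_positions": joint angles; "qvel": joint speeds; "effort": joint torques, N m; "ee_pos": TCP position; "orientation": TCP orientation; "contact_force": force on the tool from outside, world axes, zero at the start; "torque": the same for the moment, N m; "gripper_width": finger opening in m.
Only numpy, scipy, OpenCV 4.12 (cv2) and the standard library are available. Lean on these libraries where they do the work, as an engineer would, in place of code of your own. Each camera call takes 0.05 s, during which the arm holds its last target. There are 200 camera calls.

### The job

The paper cups have sunk into the green cup lift: first release its yellow lock knob (pull it up, turn it anticlockwise from the red dot to the green dot, push it back down fully), then fit the red-handled crank right down onto the square brass shaft and wind it clockwise two full circles, until the cup platform is level with the top of the lift. Leave the crank seated on the shaft, keep the cups standing on the platform, and do not knock over the bottles, jar or tumbler standing about.

Things in the scene. Friction and masses are not known exactly. Their poses are not given: they have to be found in the camera images.
- deck (a point): Centre of the top face (deck) of the cup lift, a green and steel box 160 (its x) x 400 (its y) x 90 mm high, fixed to the counter; z is up. Along its own y: square shaft at -130 mm, lock knob at -25 mm, well with the cups at +120 mm, all at its x = 0.
- knob_grip (a point): Grip point on the lock knob's upright axis, 30 mm above the deck while down; moves with the knob: a yellow bar 44 mm long (this x), 15 mm thick (y), 8 to 40 mm above the deck, on a 46 mm round skirt; black pointer line at its -x end. Pull it up 10 mm to turn it (3 to 4 N; it stays where left). Pointer on red dot = locked, green = free; between them it cannot go down.
- lockpull (a joint): How far the lock knob is pulled up, m: 0 fully down, 0.010 fully up (end stop). The knob turns freely only above 0.007.
- lockknob (a joint): Turn of the lock knob, rad, anticlockwise from above: 0 at the red dot (locked, end stop), 1.047 at the green dot (free, end stop). It drops fully only within about 0.04 of either end. While it is locked, the shaft can be wound only by a small fraction of a turn.
- shaft_seat (a point): On the upright shaft's axis, at the top of its 38 mm round dark flange, 8 mm above the deck, where the crank's hub comes to rest. Above it stands a brass square 14 x 14 mm, 23 mm high, its top 5 mm tapered to 9 mm; this point's x and y are square to its flats and turn with it. Winding takes about 0.1 N m.
- shaft (a joint): Turn of the shaft, rad, clockwise from above, starts within 0.25 of 0. Each full turn (6.283) lifts the platform 25 mm; it stays where it is left.
- lift (a joint): Height of the cup platform, m: about 0 at the start, 50 mm below the deck; 0.050 level with the deck; end stop at 0.056.
- crank: Loose crank, 0.32 kg, upright on the counter. Origin: centre of its hub's underside, z up, x along the arm to the handle. Dark hub 34 x 34 x 32 mm, square socket 16.5 mm wide, 26 mm deep, open below, square to x and y (fits the shaft in four ways). On the hub, from 32 to 64 mm up, a red grip block 28 mm along x, 20 mm across (y). Arm 16 mm wide, 26 to 32 mm up.
- handle_grip (a point): Point to grip on the crank's handle: an upright red round sleeve 22 mm in diameter, 48 mm tall, that spins freely on its pin. It stands 60 mm along the crank's +x from the hub axis; this point is on the sleeve's axis, 62 mm above the crank's origin (28 mm above the foot of the sleeve).
- cups: Stack of white paper cups with a green band, standing in the well on the platform. Origin: centre of the underside, z up; 139 mm tall, 56 mm wide at the foot, 82 mm at the rim. It rides up with the platform.
- whipper: Bystander: steel cream dispenser, 76 mm wide, 225 mm tall, origin at the centre of its foot.
- sauce: Bystander: brown sauce bottle with white cap, 64 mm wide, 170 mm tall, origin at the centre of its foot.
- jar: Bystander: amber glass jar with steel lid, 76 mm wide, 110 mm tall, origin at the centre of its foot.
- milk: Bystander: white milk bottle with green cap, 96 mm wide, 210 mm tall, origin at the centre of its foot.
- tumbler: Bystander: purple tumbler, 84 mm wide, 150 mm tall, origin at the centre of its foot.
There are look-alikes about, which are no part of the job. Leave any orange or turquoise look-alike of the crank alone.

How it is judged:
By the outcome, as a careful person would: the job done as asked, in the order asked, and still so for the second after the job is handed in, with the robot touching nothing.
It also fails if it takes over 72 s, if anything falls off the work surface, if the arm or the gripper's body presses on something with over 40 N, if the wrist force passes 120 N, or if a joint passes its speed limit or range.

## Working session

There is one attempt and no reset: what is moved stays moved. The work goes in short steps, each a Python script; the robot and the scene stay as the last script left them, time stands still between calls to the robot, and variables do not carry over. Pictures are saved under pics/ and viewed, about 8 in all and at most 12, crops included, and the job is handed in when it is done.

```bash
ls; mkdir -p pics
python3 - <<'E'
from workcell import robot, ik, get_obs, vision
import cv2
for n in("top","side"):
    s=vision.snapshot(n); print(n,{k:v for k,v in s.items() if k!="frame"})
    cv2.imwrite(f"pics/{n}0.png",s["frame"][:,:,::-1])
print(get_obs())
E
```

```text
pics
top {'fx': 497.09750998000567, 'fy': 497.09750998000567, 'cx': 321.3785338454557, 'cy': 244.11663885894936, 'eye': array([0.35890641, 0.05500043, 1.3352772 ]), 'attitude': array([-0.69637298, -0.04513292,  0.05005339,  0.71450847])}
side {'fx': 445.31567025127043, 'fy': 445.31567025127043, 'cx': 328.219081772229, 'cy': 240.32355750573606, 'eye': array([ 0.40783207, -1.02760139,  0.75764104]), 'attitude': array([ 0.87130684,  0.48651082, -0.03388927, -0.05461796])}
{'time_s': 0.1, 'joint_positions': array([ 1.52912213e+00,  3.59319752e-01,  1.11571457e-02, -3.25122264e-04,
       -1.22412877e+00, -2.88116576e-01]), 'qvel': array([ 0.00057307, -0.00319307,  0.00178322,  0.00091224, -0.00066912,
        0.00072005]), 'effort': array([-3.50338712e-03, -5.84767556e+01,  2.94109762e+01,  6.95452094e+00,
       -3.18282408e-03,  8.37896952e-07]), 'ee_pos': array([0.21846441, 0.63820272, 0.2304544 ]), 'orientation': array([ 7.60641673e-04,  9.86426159e-01, -1.64203685e-01, -5.98124059e-05]), 'contact_force': array([ 1.08020684,  0.17655294, -0.36871246]), 'torque': array([-0.00549418,  0.00286559,  0.00296466]), 'gripper_width': 0.08565921921011839}
```

View pics/top0.png

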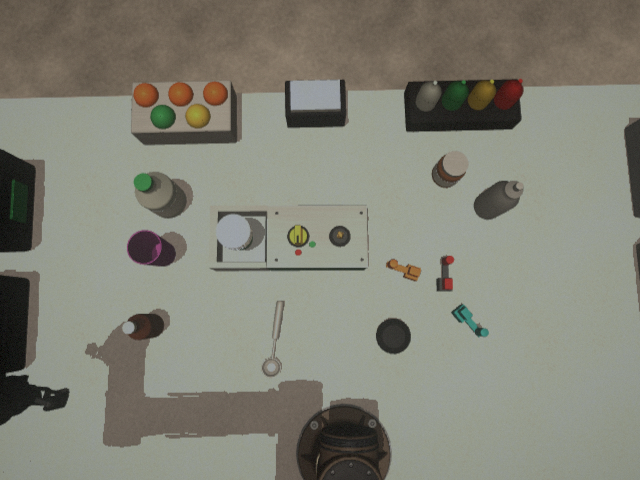

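View pics/side0.png

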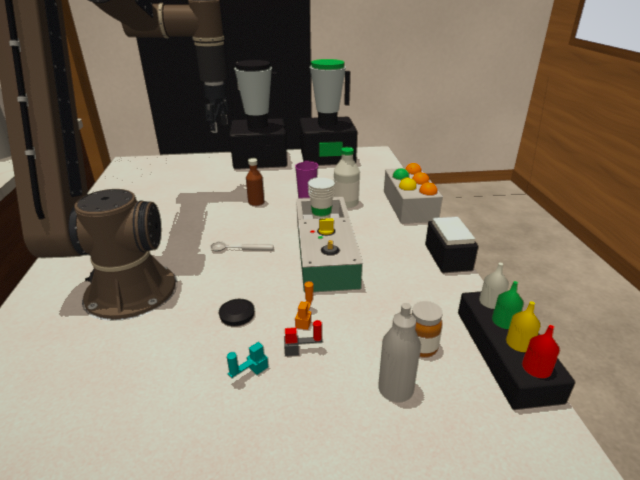

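The top view (up = +x, left = +y) shows the lift lying along y. The knob is at about (298,236), the shaft at (340,236) and the cups at (235,232). The red crank has its block at (445,285) and its handle at (449,260). In the side view the crank is at (291–318, 330–345). I'll zoom in and measure.

```bash
cat > h.py <<'E'
from workcell import robot, ik, get_obs, vision
import numpy as np, cv2
from scipy.spatial.transform import Rotation as R
def rot(s): q=s["attitude"]; return R.from_quat([q[1],q[2],q[3],q[0]]).as_matrix()
def ray(s,uv):
    d=np.array([(uv[0]-s["cx"])/s["fx"],-(uv[1]-s["cy"])/s["fy"],-1.]); d=rot(s)@d; return s["eye"],d/np.linalg.norm(d)
def onz(s,uv,z): e,d=ray(s,uv); return e+d*(z-e[2])/d[2]
def proj(s,p):
    c=rot(s).T@(np.asarray(p)-s["eye"]); return np.array([s["cx"]+s["fx"]*c[0]/-c[2], s["cy"]-s["fy"]*c[1]/-c[2]])
def tri(s1,a,s2,b):
    e1,d1=ray(s1,a); e2,d2=ray(s2,b); t=np.linalg.lstsq(np.c_[d1,-d2],e2-e1,rcond=None)[0]
    p,q=e1+t[0]*d1,e2+t[1]*d2; return (p+q)/2,np.linalg.norm(p-q)
def blobs(s,lo,hi,box=None,amin=6):
    hsv=cv2.cvtColor(s["frame"],cv2.COLOR_RGB2HSV); h=hsv[...,0].astype(int); l,u=np.array(lo),np.array(hi)
    if l[0]>u[0]: m=((h>=l[0])|(h<=u[0]))&(hsv[...,1:]>=l[1:]).all(2)&(hsv[...,1:]<=u[1:]).all(2)
    else: m=((hsv>=l)&(hsv<=u)).all(2)
    m=m.astype(np.uint8)
    if box: k=np.zeros_like(m);k[box[1]:box[3],box[0]:box[2]]=1;m*=k
    n,_,st,c=cv2.connectedComponentsWithStats(m)
    return m,[(st[i],c[i].round(2)) for i in range(1,n) if st[i][4]>=amin]
RED=((174,150,60),(6,255,255)); YEL=((22,130,90),(34,255,255)); GRN=((50,100,60),(80,255,255))
E
python3 - <<'E'
from h import *
t=vision.snapshot("top"); s=vision.snapshot("side")
for nm,c,tb,sb in(("red",RED,(280,195,480,320),(280,220,345,365)),("yel",YEL,(270,210,370,265),(300,200,350,260)),("grn",GRN,(280,215,370,262),(300,200,345,245))):
    print(nm,"T",[(b.tolist(),x.tolist()) for b,x in blobs(t,*c,tb)[1]]); print(nm,"S",[(b.tolist(),x.tolist()) for b,x in blobs(s,*c,sb)[1]])
def crop(S,b,k): return cv2.resize(S["frame"][b[1]:b[3],b[0]:b[2],::-1],None,fx=k,fy=k,interpolation=cv2.INTER_CUBIC)
A=crop(t,(205,195,375,275),4.6); B=crop(t,(380,245,480,295),3); C=crop(s,(270,180,370,360),2.2)
im=np.zeros((600,800,3),np.uint8); im[:A.shape[0],:A.shape[1]]=A
im[375:375+150,:300]=B
k=crop(s,(275,275,345,365),2.5); im[370:370+k.shape[0],310:310+k.shape[1]]=k
k=crop(s,(290,205,370,290),2.6); im[370:370+k.shape[0],500:500+k.shape[1]]=k
cv2.imwrite("pics/z1.png",im)
E
```

```text
red T [([296, 250, 5, 5, 20], [297.95, 251.9]), ([446, 256, 7, 8, 43], [449.12, 259.33]), ([445, 278, 7, 11, 71], [447.97, 283.42])]
red S [([310, 230, 5, 3, 10], [312.1, 231.1]), ([313, 320, 9, 21, 160], [317.17, 329.98]), ([285, 327, 13, 17, 190], [290.54, 335.5])]
yel T [([290, 226, 17, 18, 205], [297.8, 234.57])]
yel S [([318, 218, 16, 17, 234], [325.9, 225.93])]
grn T [([310, 242, 5, 5, 20], [311.95, 243.9])]
grn S [([312, 207, 19, 9, 128], [320.96, 211.33]), ([318, 236, 5, 3, 10], [319.9, 236.9])]
```

View pics/z1.png

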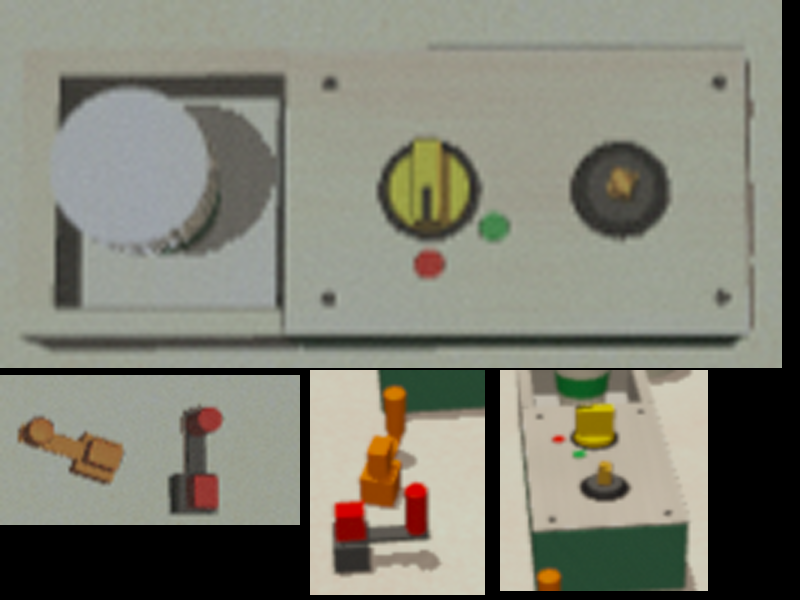

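The zoom shows the knob pointer at the red dot. Screws, flange and skirt are clear, and the crank arm points to about +x. Next I'll compute the poses.

Run:
```python
from h import *
np.set_printoptions(precision=4,suppress=True)
t=vision.snapshot("top"); s=vision.snapshot("side")
c=lambda u,v:(205+(u+.5)/4.6-.5,195+(v+.5)/4.6-.5)
print("screws",*[onz(t,c(*p),.09) for p in((330,83),(719,82),(328,298),(722,297))])
print("dots R,G",onz(t,(297.95,251.9),.09),onz(t,(311.95,243.9),.09),tri(t,(297.95,251.9),s,(312.1,231.1)),tri(t,(311.95,243.9),s,(319.9,236.9)))
def dark(S,b):
    v=S["frame"][b[1]:b[3],b[0]:b[2]].max(2); m=(v<95).astype(np.uint8)
    k=max(cv2.findContours(m,cv2.RETR_EXTERNAL,cv2.CHAIN_APPROX_NONE)[0],key=cv2.contourArea)
    (x,y),ax,a=cv2.fitEllipse(k); return (x+b[0],y+b[1]),ax
for b in((322,222,358,256),(284,222,309,252)):
    p,ax=dark(t,b); print("ring T",p,ax,onz(t,p,.097))
p,ax=dark(s,(316,238,346,260)); print("flange S",p,ax,onz(s,p,.097))
# shaft brass
for S,b in((t,(332,228,350,246)),(s,(322,236,340,254))):
    m,B=blobs(S,(8,90,70),(30,255,255),b,3); print("brass",[(x.tolist(),y.tolist()) for x,y in B])
# crank tops: brightest red
for S,b in((t,(435,250,460,295)),(s,(280,315,325,350))):
    v=S["frame"][...,0].astype(int)-S["frame"][...,1]
    print(v[b[1]:b[3],b[0]:b[2]].max())
    for th in(60,90,110,130,160):
        m=np.zeros(v.shape,np.uint8); m[b[1]:b[3],b[0]:b[2]]=v[b[1]:b[3],b[0]:b[2]]>th
        n,_,st,cc=cv2.connectedComponentsWithStats(m); print(th,[(st[i].tolist(),cc[i].round(2).tolist()) for i in range(1,n) if st[i][4]>5])
for n,z,uv in(("hand",.082,(449.4,259.3)),("block",.064,(448.3,283.4))): print(n,onz(t,uv,z))
print("orange",onz(t,(421,273),.05))
```

```text
screws [0.6114 0.1567 0.09  ] [ 0.6065 -0.0588  0.09  ] [0.4917 0.1595 0.09  ] [ 0.4867 -0.0561  0.09  ]
dots R,G [0.5093 0.1037 0.09  ] [0.5287 0.0679 0.09  ] (array([0.5096, 0.1037, 0.0904]), np.float64(0.0007488871450944056)) (array([0.5289, 0.0679, 0.0905]), np.float64(0.0004595910100370474))
ring T (339.228120803833, 235.81977653503418) (19.876943588256836, 20.268539428710938) [ 0.5466 -0.0013  0.097 ]
ring T (297.8142919540405, 235.5357084274292) (19.225065231323242, 20.273365020751953) [0.5499 0.1029 0.097 ]
flange S (329.92136573791504, 250.33434009552002) (7.723150253295898, 18.046499252319336) [ 0.5471 -0.0163  0.097 ]
brass [([337, 231, 7, 7, 33], [339.52, 234.42])]
brass [([327, 240, 6, 10, 51], [329.73, 244.57])]
99
60 [([446, 256, 8, 8, 49], [449.47, 259.37]), ([445, 279, 8, 10, 76], [448.32, 283.53])]
90 [([447, 256, 6, 7, 30], [449.6, 258.87]), ([445, 279, 7, 9, 62], [447.95, 283.06])]
110 []
130 []
160 []
212
60 [([285, 315, 26, 29, 380], [296.34, 328.05]), ([313, 320, 9, 21, 162], [317.12, 329.78])]
90 [([313, 320, 9, 21, 146], [317.01, 329.55]), ([285, 326, 12, 17, 173], [290.65, 334.71])]
110 [([313, 320, 9, 20, 133], [316.87, 329.29]), ([285, 327, 12, 16, 159], [290.45, 334.56])]
130 [([313, 320, 8, 14, 56], [316.79, 324.7]), ([285, 327, 12, 15, 111], [290.54, 332.95])]
160 [([314, 321, 7, 5, 33], [317.0, 323.12]), ([285, 328, 11, 6, 56], [290.45, 330.68])]
hand [ 0.4816 -0.2797  0.082 ]
block [ 0.4215 -0.2779  0.064 ]
orange [ 0.4509 -0.2124  0.05  ]
```

```bash
cat >> h.py <<'E'
np.set_printoptions(precision=4,suppress=True)
TH=-0.0232; KN=np.array([.5500,.1030]); SH=np.array([.5472,-.0018]); HUB=np.array([.4215,-.2779]); CY=-.03
def Q(psi): q=(R.from_euler("z",psi)*R.from_euler("x",np.pi)).as_quat(); return np.array([q[3],q[0],q[1],q[2]])
def st(m=""):
    o=get_obs(); print(m,"t%.2f"%o["time_s"],o["ee_pos"],"F",o["contact_force"],"T",o["torque"],"w%.4f"%o["gripper_width"],"j6 %.2f"%o["joint_positions"][5])
E
python3 - <<'E'
from h import *
s=vision.snapshot("side")
print("side hand/block",onz(s,(317,323.12),.082),onz(s,(290.45,330.68),.064))
for k in(0,np.pi,-np.pi):
    for nm,p,ps in(("kn",[*KN,.102],TH),("kn60",[*KN,.102],TH+1.067),("crank",[*HUB,.037],CY),("seat",[*SH,.135],TH),("far",[*(SH+[.06,0]),.15],TH),("left",[*(SH+[0,.06]),.15],TH)):
        q=ik(p,Q(ps+k)); print(round(k,2),nm,q)
E
```

```text
side hand/block [ 0.4827 -0.2849  0.082 ] [ 0.4232 -0.2825  0.064 ]
0 kn [ 0.535   0.2902 -0.4134  0.     -0.8672  1.0126]
0 kn60 [ 0.535   0.2902 -0.4134  0.     -0.8672  2.0796]
0 crank [-0.1932  0.3014 -0.5979  0.     -0.6714  1.734 ]
0 seat [ 0.3548  0.2344 -0.4023  0.     -0.9341  1.1928]
0 far [ 0.3184  0.3117 -0.253   0.     -1.0061  1.2292]
0 left [ 0.462   0.2236 -0.3773  0.     -0.9699  1.0856]
3.14 kn [ 0.535   0.2902 -0.4134 -0.     -0.8672 -2.129 ]
3.14 kn60 [ 0.535   0.2902 -0.4134  0.     -0.8672 -1.062 ]
3.14 crank [-0.1932  0.3014 -0.5979 -0.     -0.6714 -1.4076]
3.14 seat [ 0.3548  0.2344 -0.4023 -0.     -0.9341 -1.9488]
3.14 far [ 0.3184  0.3117 -0.253  -0.     -1.0061 -1.9124]
3.14 left [ 0.462   0.2236 -0.3773 -0.     -0.9699 -2.056 ]
-3.14 kn [ 0.535   0.2902 -0.4134 -0.     -0.8672 -2.129 ]
-3.14 kn60 [ 0.535   0.2902 -0.4134  0.     -0.8672 -1.062 ]
-3.14 crank [-0.1932  0.3014 -0.5979 -0.     -0.6714 -1.4076]
-3.14 seat [ 0.3548  0.2344 -0.4023 -0.     -0.9341 -1.9488]
-3.14 far [ 0.3184  0.3117 -0.253  -0.     -1.0061 -1.9124]
-3.14 left [ 0.462   0.2236 -0.3773 -0.     -0.9699 -2.056 ]
```

```bash
sed -i 's/HUB=np.array(\[.4215,-.2779\])/HUB=np.array([.422,-.2787])/' h.py
python3 - <<'E'
from h import *
robot.move_l([.219,.639,.28],v=.25)
robot.move_to([*KN,.24],Q(TH)); st("above")
robot.move_l([*KN,.102],v=.2,contact_N=10); st("down")
robot.close_gripper(40); st("grip")
p=get_obs()["ee_pos"]
robot.move_l([*KN,.112],v=.04); st("up")
robot.move_to([*KN,.112],Q(TH+1.075)); st("turned")
print(robot.move_l([*KN,.1005],v=.04,contact_N=25)); st("pushed")
E
```

```text
above t2.94 [0.5501 0.1037 0.24  ] F [-0.3705  0.5745  0.61  ] T [ 0.0176  0.0089 -0.0369] w0.0856 j6 1.01
down t3.78 [0.5507 0.1035 0.1029] F [ 0.9369 -0.0085  0.0876] T [ 0.0019 -0.0378  0.0103] w0.0857 j6 1.01
grip t4.42 [0.5501 0.1024 0.1025] F [-0.6324 -4.3047  5.0941] T [-1.6209  0.1973 -0.0433] w0.0143 j6 1.01
up t4.83 [0.5501 0.1024 0.1121] F [ 1.195  -4.4048  1.5416] T [-1.8394 -0.3512  0.0003] w0.0142 j6 1.01
turned t5.83 [0.5503 0.1016 0.1121] F [ 2.9712 -9.4156  1.5283] T [-3.2677 -1.2208 -0.4847] w0.0142 j6 2.09
True
pushed t6.16 [0.5506 0.1014 0.1023] F [-3.697  -1.0118  9.8772] T [-0.5968  1.0626 -0.503 ] w0.0144 j6 2.09
```

Run:
```python
from h import *
robot.let_go(); robot.move_l([*KN,.24],v=.25)
robot.move_to([*HUB,.20],Q(CY)); st("hover")
t=vision.snapshot("top"); s=vision.snapshot("side")
crop=lambda S,b,k: cv2.resize(S["frame"][b[1]:b[3],b[0]:b[2],::-1],None,fx=k,fy=k,interpolation=cv2.INTER_CUBIC)
im=np.zeros((600,800,3),np.uint8)
for I,x,y in((crop(t,(282,215,362,262),9),0,0),(crop(t,(328,223,352,247),7),0,430),(crop(s,(300,210,350,260),3.4),200,430),(crop(s,(270,250,350,360),1.5),400,430),(crop(t,(380,240,480,310),2),580,430)):
    im[y:y+I.shape[0],x:x+I.shape[1]]=I[:600-y,:800-x]
cv2.imwrite("pics/z2.png",im)
print(blobs(s,*YEL,(300,200,350,260))[1])
```

```text
hover t9.05 [ 0.4226 -0.2783  0.2   ] F [ 0.2163  0.3725 -0.164 ] T [ 0.0088  0.0138 -0.04  ] w0.0855 j6 1.74
[(array([318, 215,  17,  20, 200], dtype=int32), array([326.07, 226.44])), (array([329, 241,   3,   3,   7], dtype=int32), array([330.29, 241.86]))]
```

View pics/z2.png

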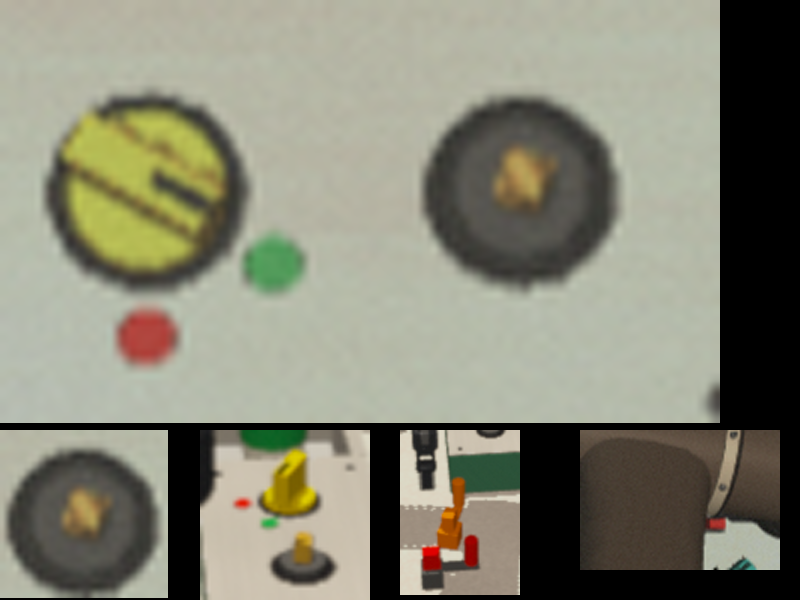

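The pointer line now points at the green dot and the skirt sits flush. Next is the crank grasp.

Run:
```python
from h import *
print(robot.move_l([*HUB,.038],v=.2,contact_N=8)); st("down")
robot.close_gripper(60); st("grip")
robot.move_l([*HUB,.20],v=.2); st("up")
robot.move_to([*SH,.25],Q(TH-.08)); st("over")
t=vision.snapshot("top"); s=vision.snapshot("side")
crop=lambda S,b,k: cv2.resize(S["frame"][b[1]:b[3],b[0]:b[2],::-1],None,fx=k,fy=k,interpolation=cv2.INTER_CUBIC)
im=np.hstack([crop(s,(280,110,390,270),3.5),crop(t,(300,170,400,260),4)[:560][:, :400] if 0 else cv2.resize(crop(t,(300,180,400,280),4),(400,560))])
cv2.imwrite("pics/z3.png",im)
```

```text
False
down t10.11 [ 0.4228 -0.2788  0.0388] F [ 0.1181 -0.535  -0.0202] T [-0.0047  0.0249 -0.037 ] w0.0854 j6 1.74
grip t10.72 [ 0.4222 -0.2788  0.0385] F [-1.1201  0.4262  6.5681] T [0.32   0.465  0.1187] w0.0193 j6 1.74
up t11.68 [ 0.4211 -0.2783  0.1986] F [ 0.4053  0.0606 -2.9235] T [-0.0062  0.0388 -0.0045] w0.0190 j6 1.74
over t12.86 [ 0.5467 -0.0026  0.2493] F [-0.7383 -0.3325 -2.2505] T [-0.0318  0.0571  0.0006] w0.0191 j6 1.11
```

View pics/z3.png

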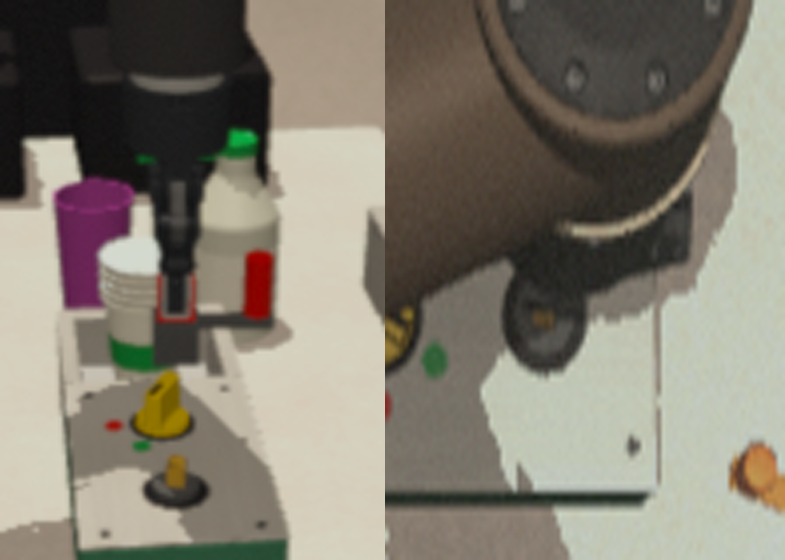

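The crank hangs upright, centred in the fingers, with its handle toward +x. Now I'll lower it onto the shaft.

Run:
```python
from h import *
robot.move_l([*SH,.165],v=.15); st("pre")
for dpsi in(-.08,-.16,0,-.24,.08,.16):
    z=get_obs()["ee_pos"][2]
    robot.move_to([*SH,z],Q(TH+dpsi))
    c=robot.move_l([*SH,.136],v=.04,contact_N=10); st(f"{dpsi} {c}")
    if get_obs()["ee_pos"][2]<.1385: break
```

```text
pre t13.68 [ 0.5478 -0.0021  0.1658] F [-0.0383 -0.2906 -2.7337] T [0.0455 0.002  0.0268] w0.0191 j6 1.11
-0.08 True t14.65 [ 0.5475 -0.0022  0.1364] F [-1.1491  0.0215  4.4774] T [ 0.0129  0.4167 -0.0247] w0.0193 j6 1.11
```

Seated: the TCP is at .1364 against an expected .1365, with low side force. Next I'll regrip on the handle and do the first quarter turn.

```bash
cat >> h.py <<'E'
C=np.array([.5475,-.0020])
def wind(a0,a1,n,v=.07,z=.145,r=.06):
    fm=0
    for a in np.linspace(a0,a1,n+1)[1:]:
        robot.move_l([C[0]+r*np.cos(a),C[1]+r*np.sin(a),z],v=v)
        f=get_obs()["contact_force"]; fm=max(fm,np.linalg.norm(f[:2]))
        if np.linalg.norm(f)>35: st("STOP at %.3f"%a); return a
    st("a=%.3f fmax %.1f"%(a1,fm)); return a1
E
python3 - <<'E'
from h import *
robot.let_go(); robot.move_l([*SH,.215],v=.25)
a0=-.103; H=C+.06*np.array([np.cos(a0),np.sin(a0)])
robot.move_to([*H,.215],Q(TH))
t=vision.snapshot("top"); s=vision.snapshot("side")
print(robot.move_l([*H,.145],v=.15,contact_N=8)); st("down")
robot.close_gripper(30); st("grip")
a=a0
for k in range(4): a=wind(a,a-np.pi/8,2)
E
```

```text
False
down t16.84 [ 0.6075 -0.0081  0.1459] F [1.2692 0.511  1.2132] T [ 0.0535 -0.0214  0.0263] w0.0855 j6 1.24
grip t17.44 [ 0.6075 -0.0082  0.1453] F [ 0.0366 -0.4912  2.3803] T [-0.014  -0.0231 -0.0391] w0.0209 j6 1.24
a=-0.496 fmax 4.1 t18.07 [ 0.6005 -0.0312  0.1454] F [ 3.4708 -2.1031  4.3079] T [-0.6831 -0.8731  0.031 ] w0.0212 j6 1.27
a=-0.888 fmax 5.7 t18.71 [ 0.5856 -0.0491  0.1454] F [ 3.1769 -4.7581  4.8928] T [-1.7678 -1.2137 -0.0053] w0.0210 j6 1.30
a=-1.281 fmax 7.3 t19.34 [ 0.5642 -0.0603  0.1454] F [ 2.592  -6.8248  6.6214] T [-2.2841 -0.5276 -0.0509] w0.0210 j6 1.31
a=-1.674 fmax 6.6 t19.98 [ 0.5401 -0.0623  0.1452] F [-1.0972 -4.7472  8.8535] T [-1.7578  0.5016  0.0166] w0.0210 j6 1.30
```

Run:
```python
from h import *
a=-.103-np.pi/2; end=TH-4*np.pi-.20
for b in np.linspace(a,end,8)[1:]:
    r=wind(a,b,6,v=.08)
    if abs(r-b)>1e-9: break
    a=b
t=vision.snapshot("top"); s=vision.snapshot("side")
crop=lambda S,b,k: cv2.resize(S["frame"][b[1]:b[3],b[0]:b[2],::-1],None,fx=k,fy=k,interpolation=cv2.INTER_CUBIC)
cv2.imwrite("pics/z4.png",crop(s,(270,130,390,290),3.5))
```

```text
a=-3.262 fmax 3.8 t22.07 [0.4878 0.0054 0.1449] F [-0.0376  0.9006  6.1096] T [ 0.2883 -0.1998  0.0173] w0.0212 j6 1.13
a=-4.850 fmax 3.4 t24.18 [0.5554 0.057  0.1449] F [ 1.0951 -0.7885  6.2675] T [-0.531  -0.3006 -0.0407] w0.0213 j6 1.09
a=-6.438 fmax 3.3 t26.27 [ 0.6071 -0.0119  0.1453] F [ 2.9645 -1.4241  4.5507] T [-0.4842 -1.2371  0.0578] w0.0207 j6 1.24
a=-8.026 fmax 6.0 t28.38 [ 0.5356 -0.0618  0.145 ] F [-1.981  -1.4781  8.4774] T [-0.9279  0.5967 -0.0095] w0.0210 j6 1.30
a=-9.614 fmax 2.1 t30.48 [0.4884 0.0092 0.1449] F [-0.4008  0.7685  5.7288] T [ 0.3923 -0.3002 -0.0146] w0.0210 j6 1.13
a=-11.202 fmax 2.2 t32.58 [0.56   0.0562 0.1449] F [0.8789 0.0036 6.1709] T [-0.072  -0.397   0.0024] w0.0214 j6 1.10
a=-12.790 fmax 3.2 t34.67 [ 0.6064 -0.0162  0.1451] F [ 2.2736 -1.6605  5.7128] T [-0.4544 -0.9643  0.0038] w0.0210 j6 1.25
```

View pics/z4.png

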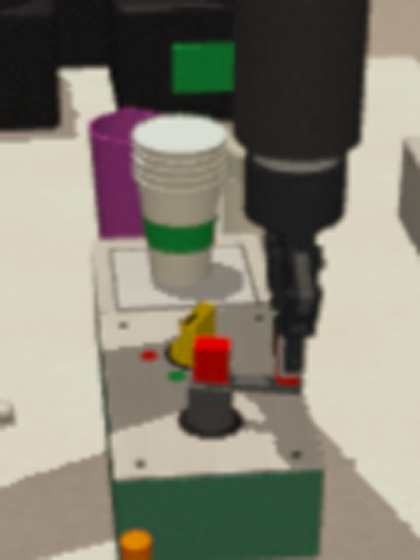

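The platform looks flush and the cups are standing. I'll release, retreat and check.

Run:
```python
from h import *
robot.let_go(); p=get_obs()["ee_pos"]; robot.move_l([p[0],p[1],.26],v=.2); robot.move_to([.42,-.28,.3],Q(TH)); st("away")
t=vision.snapshot("top"); s=vision.snapshot("side")
m,B=blobs(s,*GRN,(285,150,345,215)); print("band",B)
b=max(B,key=lambda x:x[0][4])[1]
# platform-standing cup axis: well centre; band centre height above foot from before (foot at z .04)
e=SH+.25*np.array([-np.sin(TH),np.cos(TH)]); print("cup xy nominal",e)
def zaxis(S,uv): return min(np.arange(0,.3,.0002),key=lambda z:abs(proj(S,[*e,z])[1]-uv[1]))
print("band z before/after",zaxis(s,(320.96,211.33)),zaxis(s,b))
print("red T",blobs(t,*RED,(320,195,400,262))[1],"red S",blobs(s,*RED,(310,210,370,270))[1])
v=lambda S,x:[onz(S,c,z)[:2] for c,z in x]
for q,c in blobs(t,*RED,(320,195,400,262))[1]:
    print("as block top",onz(t,c,.162),"as handle top",onz(t,c,.18))
crop=lambda S,b,k: cv2.resize(S["frame"][b[1]:b[3],b[0]:b[2],::-1],None,fx=k,fy=k,interpolation=cv2.INTER_CUBIC)
A=crop(t,(205,190,385,280),4.4); Bm=crop(s,(240,130,400,290),1.8)
im=np.zeros((600,792,3),np.uint8); im[:A.shape[0]]=A[:, :792]; h=600-A.shape[0]; k=crop(s,(290,150,370,270),1.68); k=k[:h]; im[A.shape[0]:A.shape[0]+k.shape[0],:k.shape[1]]=k
k=cv2.resize(s["frame"][100:420,180:520,::-1],(216,203)); im[396:599,200:416]=k
k=cv2.resize(t["frame"][60:400,100:540,::-1],(263,203)); im[396:599,425:688]=k
cv2.imwrite("pics/z5.png",im)
```

```text
away t37.38 [ 0.4205 -0.2796  0.2996] F [0.1484 0.927  0.2254] T [-0.0103 -0.0256  0.0878] w0.0857 j6 1.75
band [(array([319, 150,  26,   7, 159], dtype=int32), array([330.85, 152.59])), (array([311, 193,  20,   9, 133], dtype=int32), array([320.75, 197.35]))]
cup xy nominal [0.553  0.2481]
band z before/after 0.07780000000000001 0.278
red T [(array([342, 202,   8,   9,  56], dtype=int32), array([345.54, 206.11])), (array([336, 226,  10,  12,  88], dtype=int32), array([340.52, 231.61]))] red S [(array([349, 222,   7,  18, 115], dtype=int32), array([352.17, 230.78])), (array([325, 226,  11,  14, 124], dtype=int32), array([329.95, 232.81])), (array([311, 230,   4,   3,   8], dtype=int32), array([312.25, 231.25]))]
as block top [ 0.6086 -0.0158  0.162 ] as handle top [ 0.6048 -0.0147  0.18  ]
as block top [ 0.5468 -0.0018  0.162 ] as handle top [ 0.5439 -0.0009  0.18  ]
```

View pics/z5.png

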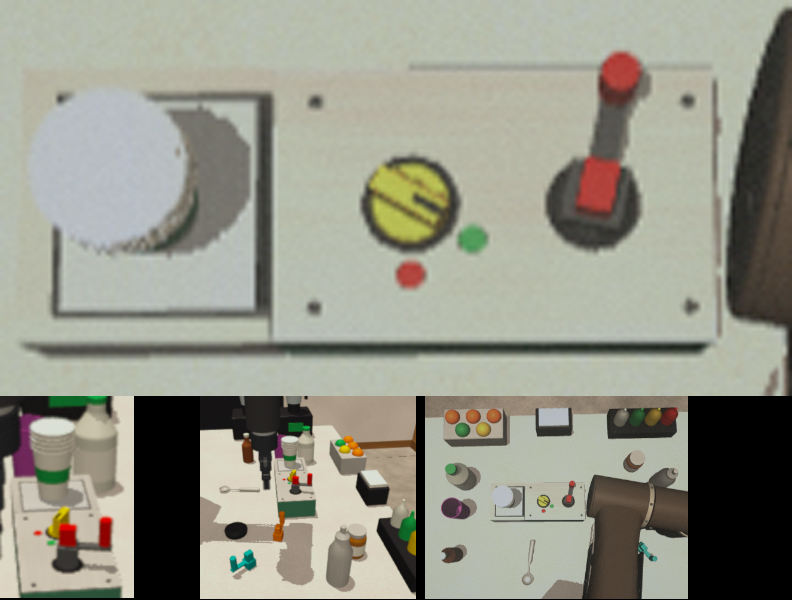

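The top view shows the crank seated on the shaft with its handle at about −0.22 rad, the knob at green, the platform flush and the cups upright. My height check picked up the milk cap, so I'll redo it with the cup band before handing in.

Run:
```python
from h import *
s=vision.snapshot("side"); e=[.553,.2481]
z=np.arange(0,.3,.0002); r=np.array([proj(s,[*e,k])[1] for k in z])
f=lambda v:z[abs(r-v).argmin()]
print(f(211.33),f(197.35),"rise",f(197.35)-f(211.33))
print("mm/px",1e3*(f(197)-f(198)))
# platform edge vs deck: rows along platform centre column printed as luminance
g=s["frame"].mean(2); 
for p in([.553-.0,.2481+.06,.09],[.553,.19,.09]): print(proj(s,p))
```

```text
0.07780000000000001 0.1282 rise 0.0504
mm/px 3.599999999999992
[318.9323 199.7921]
[323.1027 216.5348]
```

```bash
python3 -c "
from h import *
robot.hand_in(); st('end')"
```

```text
the job is handed in; nothing more can be done
the job is handed in; nothing more can be done
```

I released the lock knob, seated the red crank on the shaft and wound it clockwise two full turns. The job was handed in at about 37.5 s on the robot clock, with the gripper clear of everything.

- **Knob:** I pulled it up about 9.6 mm, turned it to the green dot and pushed it down 9.8 mm. The last picture shows the pointer at the green dot.
- **Crank:** It seated at a tool height of 136.4 mm, against 136.5 mm expected. After release, the top view put its grip block over the shaft axis to about 1 mm.
- **Winding:** I turned the crank about 0.2 rad past two turns to allow for its loose fit on the shaft. That allowance was calculated, not measured. Side forces stayed under 8 N.
- **Platform:** The green band on the cups rose 50.4 mm in the side view, against 50 mm wanted. That method is only good to 1–2 mm, but the platform also looks flush in both views.
- **Cups and bystanders:** The cups stand upright. The bystanders in view are standing, though the arm partly hid the tumbler and cream dispenser in the last pictures. The orange and turquoise cranks were not touched.

One check failed at first: the height measurement locked onto the milk bottle's green cap and gave a wrong value, so I repeated it on the cup band. The robot gave no verdict on the result.

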